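# Load the braid spindle and shim it flush

## Task

Load the spindle with the three braid bobbins: the largest at the bottom, the medium one on it, the smallest on top, each lowered over the post until it lies flat, not dropped. Then fill the post that still stands out with the one spacer ring of the three that brings the stack flush with the post's top. Leave the other two spacers lying flat on the bench away from the spindle, and do not disturb the tape measure and the side cutters.

Things in the scene. Friction and masses are not known exactly. Their poses are not given: they have to be found in the camera images.
- spindle: Upright spindle fixed to the bench: round grey base plate 84 mm across and 8 mm thick, with a steel post of 12 mm diameter rising 66 mm from the middle of the plate (post top 74 mm above the bench; the last 3 mm tapered to 7 mm). Origin: centre of the plate's underside, on the post's axis, at bench height; z up.
- bobbin_large: Largest flat braid bobbin: two white round flanges with a copper-coloured winding between, 64 mm across the flanges, 20 mm tall, round through-bore of 26 mm. Starts lying flat on the bench, bore upright. Origin: centre of its underside, on the bore axis; z up along the bore. Rigid; grip it across the flanges.
- bobbin_medium: Medium flat braid bobbin: two white round flanges with a copper-coloured winding between, 54 mm across the flanges, 18 mm tall, round through-bore of 26 mm. Starts lying flat on the bench, bore upright. Origin: centre of its underside, on the bore axis; z up along the bore. Rigid; grip it across the flanges.
- bobbin_small: Smallest flat braid bobbin: two white round flanges with a copper-coloured winding between, 44 mm across the flanges, 16 mm tall, round through-bore of 26 mm. Starts lying flat on the bench, bore upright. Origin: centre of its underside, on the bore axis; z up along the bore. Rigid; grip it across the flanges.
- spacer_thin: Thinnest plain aluminium spacer ring, 38 mm outside, 26 mm bore, 5 mm thick. Starts lying flat on the bench. Origin: centre of its underside, on the bore axis; z up along the bore.
- spacer_middle: Middle plain aluminium spacer ring, 38 mm outside, 26 mm bore, 12 mm thick. Starts lying flat on the bench. Origin: centre of its underside, on the bore axis; z up along the bore.
- spacer_thick: Thickest plain aluminium spacer ring, 38 mm outside, 26 mm bore, 22 mm thick. Starts lying flat on the bench. Origin: centre of its underside, on the bore axis; z up along the bore.
- tape_green: Bystander: green and yellow pocket tape measure lying on the bench, 54 x 63 x 27 mm; loose, leave it alone. Origin: middle of its underside.
- side_cutters: Bystander: side cutters with red sleeves lying on the bench, 154 x 48 x 14 mm; loose, leave them alone. Origin: middle of the underside; x along the tool.
There are look-alikes about, which are no part of the job. What is shaped like the bobbin_small but brown is not meant.

How it is judged (in metres and radians):
On the way, in this order (a step that is already met when the one before it is completed fails the run):
1. the largest bobbin lies flat on the spindle's plate, released (horizontal distance between bobbin_large and spindle below 0.009 m and z of bobbin_large in the frame of spindle between 0.004 and 0.012 m and angle between bobbin_large's own z axis and vertical below 0.08 rad and contact force between bobbin_large and the fingers below 0.1 N), for 0.2 s.
2. the medium bobbin lies on the largest, released (horizontal distance between bobbin_medium and spindle below 0.009 m and z of bobbin_medium in the frame of spindle between 0.024 and 0.032 m and angle between bobbin_medium's own z axis and vertical below 0.08 rad and contact force between bobbin_medium and the fingers below 0.1 N), for 0.2 s.
3. the smallest bobbin lies on the medium one, released (horizontal distance between bobbin_small and spindle below 0.009 m and z of bobbin_small in the frame of spindle between 0.042 and 0.05 m and angle between bobbin_small's own z axis and vertical below 0.08 rad and contact force between bobbin_small and the fingers below 0.1 N), for 0.2 s.
4. the fitting spacer lies on the smallest bobbin, flush with the post's top, released (horizontal distance between spacer_middle and spindle below 0.009 m and z of spacer_middle in the frame of spindle between 0.058 and 0.066 m and angle between spacer_middle's own z axis and vertical below 0.08 rad and contact force between spacer_middle and the fingers below 0.1 N), for 0.2 s.
At the end, for the whole second after the job is handed in: Up from the plate: largest, medium, smallest bobbin, 12 mm spacer, each within 9 mm of the post axis, 4 mm of its stacked height and 0.08 rad of flat (spacer flush with the post top), released, at rest. The 5 and 22 mm spacers lie flat on the bench, over 70 mm from the post axis (horizontal distance between each of bobbin_large, bobbin_medium, bobbin_small, spacer_middle and spindle below 0.009 m and z of bobbin_large in the frame of spindle between 0.004 and 0.012 m and angle between each of bobbin_large, bobbin_medium, bobbin_small, spacer_middle's own z axis and vertical below 0.08 rad and linear speed of each of bobbin_large, bobbin_medium, bobbin_small, spacer_middle, spacer_thin, spacer_thick below 0.02 m/s and angular speed of each of bobbin_large, bobbin_medium, bobbin_small, spacer_middle below 0.2 rad/s and z of bobbin_medium in the frame of spindle between 0.024 and 0.032 m and z of bobbin_small in the frame of spindle between 0.042 and 0.05 m and z of spacer_middle in the frame of spindle between 0.058 and 0.066 m and horizontal distance between each of spacer_thin, spacer_thick and spindle above 0.07 m and height (world z) of each of spacer_thin, spacer_thick below 0.01 m and angle between each of spacer_thin, spacer_thick's own z axis and vertical below 0.1 rad); the robot touches nothing.
It fails at once if a bobbin or spacer falls down the post (faster than 0.8 m/s; a drop of about 33 mm) ((horizontal distance between bobbin_large and spindle below 0.015 m and height (world z) of bobbin_large below 0.08 m and linear speed of bobbin_large above 0.8 m/s) or (horizontal distance between bobbin_medium and spindle below 0.015 m and height (world z) of bobbin_medium below 0.08 m and linear speed of bobbin_medium above 0.8 m/s) or (horizontal distance between bobbin_small and spindle below 0.015 m and height (world z) of bobbin_small below 0.08 m and linear speed of bobbin_small above 0.8 m/s) or (horizontal distance between spacer_thin and spindle below 0.015 m and height (world z) of spacer_thin below 0.08 m and linear speed of spacer_thin above 0.8 m/s) or (horizontal distance between spacer_middle and spindle below 0.015 m and height (world z) of spacer_middle below 0.08 m and linear speed of spacer_middle above 0.8 m/s) or (horizontal distance between spacer_thick and spindle below 0.015 m and height (world z) of spacer_thick below 0.08 m and linear speed of spacer_thick above 0.8 m/s)).
It fails at once if the tape measure or the side cutters are pushed more than 25 mm (distance of any of tape_green, side_cutters from where it was at the start of the episode above 0.025 m).
It also fails if it takes over 99 s, if anything falls off the work surface, if the arm or the gripper's body presses on something with over 40 N, if the wrist force passes 120 N, or if a joint passes its speed limit or range.

## Robot

A 6-joint arm with a two-finger parallel gripper is mounted at the origin on a cart in front of the work surface, level with it; the furniture and walls round the work are solid. World frame = base frame: x ahead of the robot, y to its left, z up, the work surface at z = 0. Lengths are in m, angles in degrees, forces in N, time in s.
With the tool pointing down it reaches from about 0.35 to 0.875 m from the base axis. Payload 4.2 kg.
Tool frame: the origin (TCP) lies midway between the tips of the shut fingers; the grasp point (between the pads) lies 19 mm behind it; z points along the fingers, y is the line along which they close (so a half turn about z gives the same grasp; the last joint's range is limited). The gripper opens to 87 mm and grips with 3 to 60 N. Pads are 19 mm wide; open, the fingers measure 117 mm over their backs; the gripper's body (75 mm by 190 mm) begins 51 mm behind the grasp point.
Start: joints at [-53.938, 22.042, 0.453, 0, -68.411, -14.817], TCP at [0.226, -0.582, 0.201] pointing down, gripper open.
Joint ranges: [-179.83, 179.83], [-69.29, 118.12], [-61.27, 80.66], [-181.25, 117.63], [-171.15, -9.14], [-177.46, 177.46]. Speed limits (degrees/s): [159.86, 159.86, 180, 180, 180, 180].

## Interface

Orientations are given as [roll, pitch, yaw] about the fixed x, y, z axes, in that order (R = Rz(yaw) Ry(pitch) Rx(roll)).
In Python, from workcell import env gives the robot as it stands. The module is installed in compiled form; this text tells all that it offers. Calls block until the motion is done:
- env.goto(position, orientation): joint-space move of the TCP to a pose.
- env.move_straight(position, rotation=None, rate=0.15, force_limit=None): straight line of the TCP; rotation=None keeps the orientation; rate is the mean speed in m/s. With force_limit (N) it stops when the force on the tool has changed by that much, and returns True; else False.
- env.set_joints(angles): joint-space move.
- env.gripper_to(opening, grasp_force=None): opening from 0.0 (shut) to 1.0 (fully open); grasp_force is the grip in N (None keeps the last); returns when the fingers have stopped.
- env.dwell(seconds).
- env.inverse_kinematics(position, orientation): joint angles nearest the present ones, or None.
- env.read_state(): the state.
- env.grab_frame(name): name is "scene" or "top" or "wrist"; returns a dict with "image" (420x560x3 uint8, blue, green, red), "fx", "fy", "cx", "cy" (pixels), "D" ([k1, k2, p1, p2, k3] as OpenCV has them; the pictures are not rectified), "position" and "orientation" of the camera in the world. Camera axes: x right, y up, looking along -z (the intrinsics and any distortion apply to the point x, -y, -z); pixel columns grow to the right and rows downward; lengths in m; the calibration is good to about 2 mm. A picture is of the moment at which its call begins. There is no depth.
A pose or a line that the arm cannot do raises env.Unreachable and nothing moves.
- env.close_job(): hands the job in; it is judged then, once.
Trained networks look in a picture, given as the dict that the camera call returned (one of the last four; its "shot" number tells which), for a name from the list of things; names that differ only in an ending like _2 or _b are one class to them, and where a whole thing is asked for, a point or a joint stands for the part that bears it (a point fixed in the world has none). Each returns a list of dicts, best first, with "score" (0 to 1); they miss things now and then, are a little off and sometimes report something else, mostly with a low value. They report only what shows in the picture. A call takes as long as a camera call. They do not tell look-alikes from the thing itself.
- env.search_frame(picture, thing): "xyz" ([x, y, z] in m, in world coordinates, good to about 4 mm: the middle of the surface that is visible of it).
- env.trace(picture, thing): "mask" (420x560 bool, what is visible of it).
The state is a dict: "clock": time; "joint_positions": joint angles; "qvel": joint speeds; "joint_torque": joint torques, N m; "position": TCP position; "tool_rot": TCP orientation; "force": force on the tool from outside, world axes, zero at the start; "wrist_torque": the same for the moment, N m; "opening": opening from 0.0 (shut) to 1.0 (fully open); "finger_force": force on a finger pad.
Only numpy, scipy, OpenCV 4.12 (cv2) and the standard library are available. Lean on these libraries where they do the work, as an engineer would, in place of code of your own. Each camera call takes 0.05 s, during which the arm holds its last target. There are 200 camera calls.

## Working session

There is one attempt and no reset: what is moved stays moved. The work goes in short steps, each a Python script; the robot and the scene stay as the last script left them, time stands still between calls to the robot, and variables do not carry over. Pictures are saved under pics/ and viewed, at most 14 in all, crops included, and the job is handed in when it is done.

```bash
mkdir -p pics
cat > h.py <<'E'
from workcell import env
import cv2, numpy as np
NAMES="spindle bobbin_large bobbin_medium bobbin_small spacer_thin spacer_middle spacer_thick tape_green side_cutters".split()
def look(cam,fn=None,names=NAMES):
    f=env.grab_frame(cam)
    if fn: cv2.imwrite('pics/'+fn,f['image'])
    for n in names:
        print(cam,n,[(np.round(d['xyz'],3).tolist(),round(d['score'],2)) for d in env.search_frame(f,n)[:4]])
    return f
E
python3 - <<'E'
from h import *
for c in('top','scene'):
    f=look(c,c+'0.png'); print(f['position'],f['orientation'],f['fx'],f['D'])
s=env.read_state();print(s['clock'],s['tool_rot'])
E
```

```text
top spindle [([0.586, -0.018, 0.005], 0.6), ([0.504, -0.197, 0.007], 0.34)]
top bobbin_large [([0.497, 0.221, 0.022], 0.95)]
top bobbin_medium [([0.633, -0.224, 0.018], 0.74), ([0.65, 0.196, 0.019], 0.67)]
top bobbin_small [([0.584, -0.149, 0.014], 0.61), ([0.678, -0.158, 0.015], 0.58), ([0.634, -0.221, 0.021], 0.51), ([0.523, 0.381, 0.01], 0.35)]
top spacer_thin [([0.503, -0.196, 0.004], 0.5)]
top spacer_middle []
top spacer_thick [([0.565, -0.382, 0.021], 0.62)]
top tape_green [([0.471, 0.027, 0.027], 0.56)]
top side_cutters [([0.374, -0.243, 0.006], 0.61)]
[0.3624865  0.01894914 1.26296125] [  7.70552192  -1.19971341 -91.05874314] 507.173158412374 [0.01423786 0.         0.         0.         0.        ]
scene spindle []
scene bobbin_large [([0.496, 0.226, 0.019], 0.83)]
scene bobbin_medium [([0.642, 0.203, 0.016], 0.6)]
scene bobbin_small [([0.63, -0.222, 0.013], 0.75), ([0.379, -0.242, 0.005], 0.72), ([0.579, -0.142, 0.013], 0.65), ([0.563, -0.376, 0.013], 0.4)]
scene spacer_thin []
scene spacer_middle [([0.577, -0.02, 0.008], 0.67), ([0.523, 0.381, 0.014], 0.58)]
scene spacer_thick [([0.577, -0.018, 0.009], 0.37)]
scene tape_green [([0.469, 0.036, 0.029], 0.58)]
scene side_cutters [([0.378, -0.242, 0.012], 0.77), ([0.526, 0.38, 0.011], 0.29)]
[0.12726081 0.61771464 0.67706059] [  49.11750864   -0.95631066 -146.52226775] 405.51268442578277 [0.01492784 0.         0.         0.         0.        ]
1.0 [ 1.79999288e+02  2.08360348e-03 -1.58756836e+02]
```

View pics/top0.png

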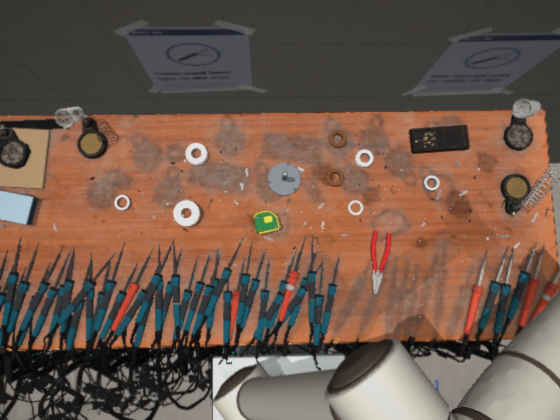

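View pics/scene0.png

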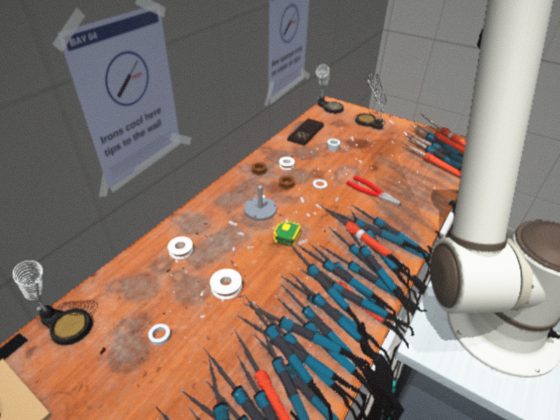

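The top view shows these things:
- spindle plate at (284,180)
- large bobbin at (186,213)
- medium bobbin at (196,154)
- white small bobbin at (364,158), with the brown look-alikes at (338,138) and (335,177)
- thin-looking ring at (356,208) and a tall one at (432,183)
- the remaining ring at (122,202), which should be the 12 mm spacer

Next I'll take close looks with the wrist camera.

```bash
cat >> h.py <<'E'
from scipy.spatial.transform import Rotation as R
def world(f,uv,z):
    K=np.array([[f['fx'],0,f['cx']],[0,f['fy'],f['cy']],[0,0,1.]])
    p=cv2.undistortPoints(np.float64(uv).reshape(-1,1,2),K,np.float64(f['D'])).reshape(-1,2)
    d=R.from_euler('xyz',f['orientation'],degrees=True).apply(np.c_[p[:,0],-p[:,1],-np.ones(len(p))])
    c=np.array(f['position']); return (c+d*((z-c[2])/d[:,2])[:,None])[:,:2]
def locate(f,name,z,near):
    """centre and radius of the disc (top at height z) whose mask lies nearest to 'near'"""
    best=None
    for m in env.trace(f,name):
        cs,_=cv2.findContours(m['mask'].astype(np.uint8),cv2.RETR_EXTERNAL,cv2.CHAIN_APPROX_NONE)
        c=max(cs,key=len).reshape(-1,2)
        w=world(f,c,z); o,r=cv2.minEnclosingCircle(w.astype(np.float32)); o=np.array(o)
        e=np.linalg.norm(o-near)
        if best is None or e<best[0]: best=(e,o,r,m['score'],c.mean(0))
    print(name,best and [np.round(x,4) for x in best]); return best
def above(x,y,z,yaw=180): env.goto([x,y,z],[180,0,yaw])
E
python3 - <<'E'
from h import *
above(.58,-.02,.27); 
f=env.grab_frame('wrist'); cv2.imwrite('pics/w_sp.png',f['image']); print(f['position'],f['orientation'],f['fx'])
locate(f,'spindle',.008,[.582,-.019])
above(.497,.222,.2)
f=env.grab_frame('wrist'); cv2.imwrite('pics/w_l.png',f['image'])
locate(f,'bobbin_large',.02,[.497,.222])
s=env.read_state();print(s['clock'],s['joint_positions'],s['force'])
a=cv2.imread('pics/w_sp.png');b=cv2.imread('pics/w_l.png')
cv2.imwrite('pics/w1.png',cv2.resize(np.hstack([a,b]),(800,300)))
E
```

```text
[ 0.50909057 -0.02095593  0.45373311] [-1.50739113e+01  2.33816722e-03  8.99738886e+01] 375.27769459761305
spindle [np.float64(0.0023), array([ 0.5815, -0.0213]), np.float64(0.0423), np.float64(0.61), array([279.9643, 174.8929])]
bobbin_large [np.float64(0.0003), array([0.4973, 0.2219]), np.float64(0.0325), np.float64(0.68), array([280.7135, 186.0112])]
4.6083 [ 4.10138498e+01  1.42402733e+01 -1.10240374e+01  1.53211468e-02
 -6.46808937e+01 -1.31127902e+02] [ 0.66385879  0.63978321 -0.3502768 ]
```

View pics/w1.png

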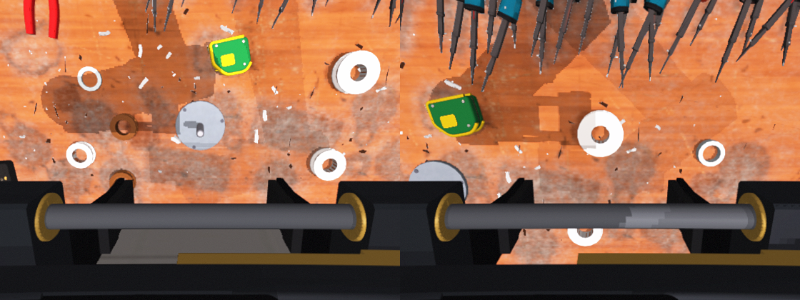

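The wrist views show the spindle plate at about (200,125) in the left half, with the post in its middle, and the large bobbin at (600,133) in the right half. The fitted radii are 42.3 and 32.5 mm, which match the known sizes. I'll load the large bobbin first.

```bash
cat >> h.py <<'E'
SP=np.array([.5815,-.0213])
def pick(xy,d,h,pre=None,yaw=180,force=15):
    x,y=xy
    above(x,y,.12,yaw); env.gripper_to(1.0 if pre is None else pre)
    env.move_straight([x,y,h+.02],rate=.2)
    print('down hit',env.move_straight([x,y,h],rate=.05,force_limit=8))
    env.gripper_to(max(0,d/.087-.15),force)
    s=env.read_state(); print('grip',s['opening']*.087,s['finger_force'])
    env.move_straight([x,y,h+.105],rate=.15)
    s=env.read_state(); print('lifted',s['opening']*.087,s['finger_force'],s['clock'])
def place(zb,h,d):
    x,y=SP
    env.move_straight([x,y,h+.105],rate=.25)
    env.move_straight([x,y,h+zb+.012],rate=.1)
    hit=env.move_straight([x,y,h+zb-.003],rate=.02,force_limit=4)
    s=env.read_state(); print('placed',hit,s['position'][2]-h,'want',zb,np.round(s['force'],1))
    env.gripper_to(min(1,d/.087+.22))
    env.move_straight([x,y,h+zb+.005],rate=.03)
    env.move_straight([x,y,.17],rate=.2); print(env.read_state()['clock'])
E
python3 - <<'E'
from h import *
pick([.4973,.2219],.064,.004); place(.008,.004,.064)
above(SP[0],SP[1],.27)
f=env.grab_frame('wrist'); cv2.imwrite('pics/p1.png',f['image'])
locate(f,'bobbin_large',.028,SP)
x,y=.646,.20; above(x,y,.2)
f=env.grab_frame('wrist'); cv2.imwrite('pics/w_m.png',f['image'])
locate(f,'bobbin_medium',.018,[x,y]); print(env.read_state()['clock'])
a=cv2.imread('pics/p1.png');b=cv2.imread('pics/w_m.png')
cv2.imwrite('pics/w2.png',cv2.resize(np.hstack([a,b]),(800,300)))
E
```

```text
down hit False
grip 0.05105105632166821 0.0
lifted 0.05067464443400951 0.0 8.1583
placed False 0.005052111981503137 want 0.008 [-0.8  0.2  0. ]
13.4167
bobbin_large [np.float64(0.2008), array([ 0.6258, -0.2172]), np.float64(0.0249), np.float64(0.59), array([112.9727, 215.0727])]
bobbin_medium [np.float64(0.0021), array([0.6466, 0.198 ]), np.float64(0.0281), np.float64(0.93), array([279.7516, 187.085 ])]
15.05
```

View pics/w2.png

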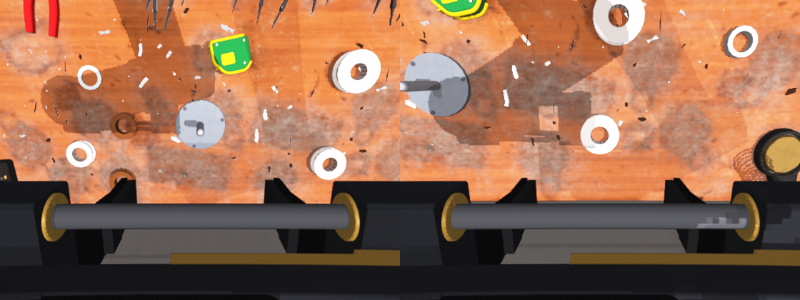

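The left half shows the plate at (200,125) still empty. The large bobbin is unmoved at (357,72), so the fingers closed above it. The tips probably pull back when the gripper is open, so I'll measure where they touch the bench.

Run:
```python
from h import *
x,y=.4973,.2219
above(x,y,.12); 
env.gripper_to(.88)
env.move_straight([x,y,.02],rate=.2)
hit=env.move_straight([x,y,-.03],rate=.03,force_limit=4)
s=env.read_state(); print(hit,s['opening'],s['position'],s['force'],s['clock'])
f=env.grab_frame('scene'); cv2.imwrite('pics/s1.png',cv2.resize(f['image'][180:400,120:400],None,fx=2,fy=2))
```

```text
True 0.8824622725480415 [ 0.49725983  0.22181378 -0.02074018] [-1.30570074 -0.6209133   4.76485576] 18.1083
```

View pics/s1.png

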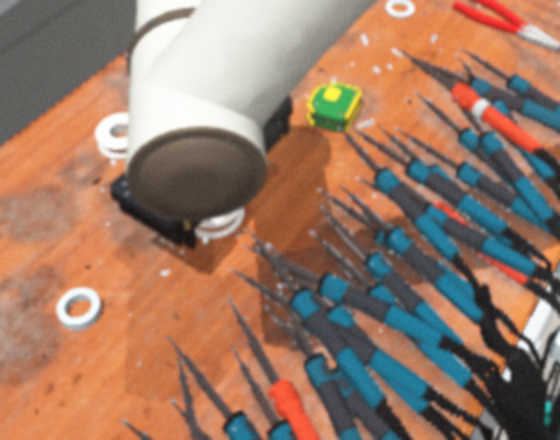

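The crop shows the gripper straddling the large bobbin at about (215,215). The tips touch the bench at TCP z = -20.7 mm with a 77 mm opening, so they do pull back when open. To keep the palm clear of the post, I'll grip the large bobbin near its top (h = -1 mm).

Run:
```python
from h import *
x,y=.4973,.2219;h=-.001
env.move_straight([x,y,h],rate=.08)
env.gripper_to(.6,20)
s=env.read_state(); print('grip',s['opening']*.087,s['finger_force'])
if s['opening']*.087>.06:
    env.move_straight([x,y,h+.105],rate=.15)
    s=env.read_state(); print('lifted',s['opening']*.087,s['finger_force'],s['force'],s['clock'])
    env.move_straight([SP[0],SP[1],h+.105],rate=.25)
    f=env.grab_frame('scene'); cv2.imwrite('pics/s2.png',cv2.resize(f['image'][120:300,160:380],None,fx=2.5,fy=2.5))
```

```text
grip 0.05270873508195994 1.348025664407011
```

Run:
```python
from h import *
s=env.read_state(); print(s['position'],s['opening'],s['finger_force'],s['force'],s['clock'])
a=env.grab_frame('wrist')['image'];b=env.grab_frame('scene')['image']
cv2.imwrite('pics/s3.png',np.hstack([cv2.resize(a,(400,300)),cv2.resize(b[180:300,150:310],(400,300))]))
```

```text
[ 0.49782928  0.22241437 -0.00072546] 0.6058475296777005 1.348025664407011 [-0.21980817  2.28881512  2.38892535] 19.3
```

View pics/s3.png

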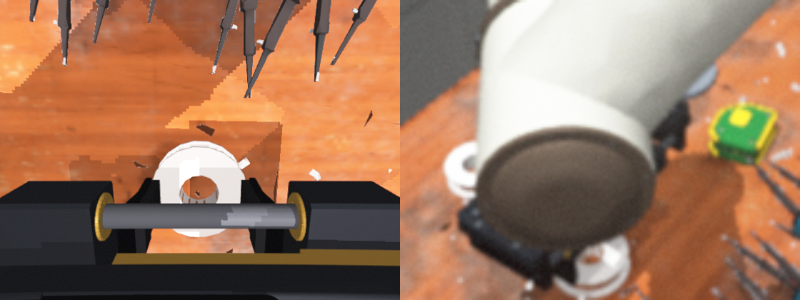

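The tips are resting on top of the flange: in the left view the bobbin is at (205,190) with the fingers level with its rim. I'll open wide, go lower and grip in small steps while watching the forces.

Run:
```python
from h import *
x,y=.4973,.2219
env.move_straight([x,y,.02],rate=.08); env.gripper_to(.95)
hit=env.move_straight([x,y,-.011],rate=.05,force_limit=6); print(hit)
for o in (.88,.8,.76,.72,.68):
    env.gripper_to(o,20); s=env.read_state()
    print(o,round(s['opening'],3),round(s['finger_force'],1),np.round(s['force'],1),round(s['position'][2],4),s['clock'])
    if s['opening']>o+.02: break
```

```text
False
0.88 0.885 0.0 [-0.2  0.8  0.4] -0.0109 21.85
0.8 0.8 0.0 [-0.1 -0.  -0.4] -0.011 22.3167
0.76 0.765 0.4 [-0.1 -1.7  0.4] -0.011 22.6917
0.72 0.746 20.0 [ 0.5 -1.2  0.3] -0.011 22.925
```

Run:
```python
from h import *
x,y=.4973,.2219;h=-.011
env.move_straight([x,y,h+.105],rate=.15)
s=env.read_state(); print('lifted',s['opening'],s['finger_force'],s['force'],s['clock'])
X,Y=SP
env.move_straight([X,Y,h+.105],rate=.25)
f=env.grab_frame('scene'); cv2.imwrite('pics/s2.png',cv2.resize(f['image'][120:300,160:380],None,fx=2.5,fy=2.5))
env.move_straight([X,Y,.012],rate=.1,force_limit=8)
hit=env.move_straight([X,Y,h+.005],rate=.02,force_limit=4)
s=env.read_state(); print('placed',hit,s['position'],'bottom',s['position'][2]-h,np.round(s['force'],1),s['clock'])
```

```text
lifted 0.7471202737822794 19.99899043701589 [-0.04111026  0.22597333 -1.99063281] 23.775
placed True [ 0.58130611 -0.02134936 -0.00306991] bottom 0.007930091146167429 [-0.2  1.   3.7] 26.6917
```

View pics/s2.png

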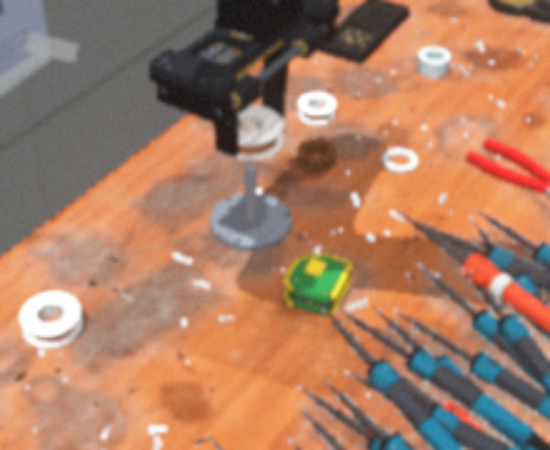

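The crop shows the large bobbin held level at (258,135) above the post at (250,185). It then seated on the plate with its underside at 7.9 mm. I'll release it and pick the medium bobbin, touching the bench first to set the finger depth.

```bash
cat >> h.py <<'E'
def st(t):
    s=env.read_state(); print(t,'op %.3f (%.1f mm) ff %.1f'%(s['opening'],s['opening']*87,s['finger_force']),np.round(s['force'],1),np.round(s['position'],4),'t',round(s['clock'],1)); return s
def pick(xy,d,up=.004,pre=.13,yaw=180,force=20):
    x,y=xy
    above(x,y,.12,yaw); env.gripper_to(min(1,d/.087+pre))
    env.move_straight([x,y,.008],rate=.25,force_limit=10)
    env.move_straight([x,y,-.03],rate=.035,force_limit=4); z=st('touch')['position'][2]
    h=z+up; env.move_straight([x,y,h],rate=.05)
    env.gripper_to(d/.087-.06,force); s=st('grip'); return h
def carry(h,zb,d):
    p=env.read_state()['position']
    env.move_straight([p[0],p[1],h+.1],rate=.15); st('lifted')
    x,y=SP
    env.move_straight([x,y,h+.1],rate=.25)
    env.move_straight([x,y,h+zb+.01],rate=.12,force_limit=8)
    env.move_straight([x,y,h+zb-.004],rate=.02,force_limit=4)
    s=st('placed'); print('bottom',s['position'][2]-h,'want',zb)
def release(d):
    p=env.read_state()['position']
    env.gripper_to(min(1,d/.087+.2)); st('open')
    env.move_straight([p[0],p[1],.15],rate=.15)
E
python3 - <<'E'
from h import *
release(.064)
f=env.grab_frame('wrist'); locate(f,'bobbin_large',.028,SP)
cv2.imwrite('pics/p1.png',f['image'])
h=pick([.6466,.198],.054); open('hh','w').write(str(h))
E
```

```text
open op 0.933 (81.2 mm) ff 0.0 [-0.8  0.3  0. ] [ 0.5801 -0.0215 -0.0042] t 27.3
bobbin_large [np.float64(0.0002), array([ 0.5813, -0.0211]), np.float64(0.0332), np.float64(0.89), array([280.986 , 201.8364])]
touch op 0.751 (65.3 mm) ff 1.9 [-0.8  0.6  4.2] [ 0.6464  0.1979 -0.0207] t 31.5
grip op 0.623 (54.2 mm) ff 20.0 [ 0.2 -0.5  0.1] [ 0.6463  0.1979 -0.0171] t 32.2
```

View pics/p1.png

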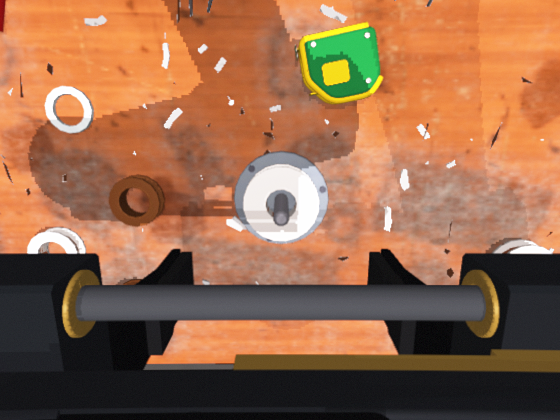

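The picture shows the large bobbin flat and centred on the plate at (281,200). The TCP sits a constant 20.7 mm behind the real tips, so I don't need to probe again. Next I'll place the medium bobbin and look at the small one.

Run:
```python
from h import *
h=float(open('hh').read())
carry(h,.028,.054); release(.054)
above(.633,-.222,.2)
f=env.grab_frame('wrist'); locate(f,'bobbin_small',.016,[.633,-.222]); st('')
cv2.imwrite('pics/w3.png',f['image'])
```

```text
lifted op 0.624 (54.3 mm) ff 20.0 [-0.3 -0.1 -1. ] [0.6454 0.1976 0.0822] t 33.0
placed op 0.625 (54.3 mm) ff 20.0 [-1.  -0.8  3.1] [ 0.5815 -0.0213  0.0108] t 35.3
bottom 0.027508511476493584 want 0.028
open op 0.819 (71.2 mm) ff 0.0 [ 0.1 -0.3  0.5] [ 0.5806 -0.0214  0.0099] t 35.9
bobbin_small [np.float64(0.0048), array([ 0.6297, -0.2255]), np.float64(0.023), np.float64(0.83), array([276.432, 184.464])]
 op 0.818 (71.2 mm) ff 0.0 [1.1 0.3 0.6] [ 0.6327 -0.2202  0.1994] t 37.9
```

View pics/w3.png

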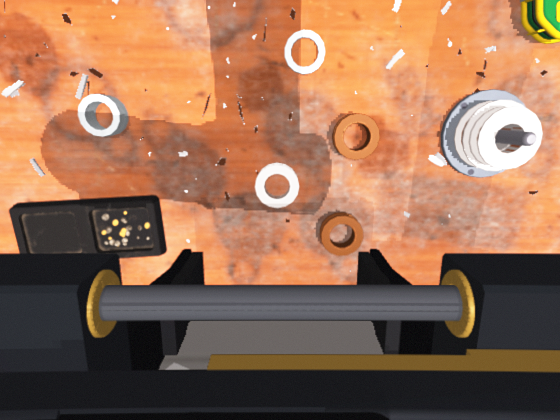

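The picture shows the white small bobbin at (277,185) with the brown look-alikes to its right, clear of the finger band. The stack stands at upper right.

```bash
sed -i "s/    env.move_straight(\[x,y,-.03\],rate=.035,force_limit=4); z=st('touch')\['position'\]\[2\]/    z=-.0207/; s/    h=z+up; env.move_straight(\[x,y,h\],rate=.05)/    h=z+up; st('hit %s'%env.move_straight([x,y,h],rate=.07,force_limit=6))/" h.py
python3 - <<'E'
from h import *
h=pick([.6297,-.2245],.044)
s=env.read_state()
if abs(s['opening']*87-44)<3:
    carry(h,.046,.044); release(.044)
    f=env.grab_frame('wrist'); cv2.imwrite('pics/p3.png',f['image'])
    above(.523,.381,.2); env.dwell(.2)
    g=env.grab_frame('wrist'); locate(g,'spacer_middle',.012,[.523,.381]); st('')
    cv2.imwrite('pics/w4.png',cv2.resize(np.hstack([f['image'],g['image']]),(800,300)))
E
```

```text
hit False op 0.640 (55.7 mm) ff 0.0 [-0.7 -1.3 -0.1] [ 0.6295 -0.2245 -0.017 ] t 40.1
grip op 0.500 (43.5 mm) ff 20.0 [-0.4  0.3  1.1] [ 0.63   -0.2245 -0.0163] t 40.5
lifted op 0.502 (43.7 mm) ff 20.0 [-1.  -0.5 -1.2] [ 0.629  -0.2243  0.0822] t 41.3
placed op 0.507 (44.1 mm) ff 20.0 [-0.4 -0.1  3.9] [ 0.5816 -0.0212  0.0296] t 43.3
bottom 0.046271151344501056 want 0.046
open op 0.706 (61.4 mm) ff 0.0 [-0.1 -0.4  0.4] [ 0.5809 -0.0214  0.0287] t 44.0
spacer_middle [np.float64(0.0041), array([0.5271, 0.3809]), np.float64(0.0199), np.float64(0.96), array([281.4528, 189.    ])]
 op 0.705 (61.3 mm) ff 0.0 [ 0.3 -0.5  0.3] [0.5234 0.3803 0.2   ] t 46.8
```

View pics/w4.png

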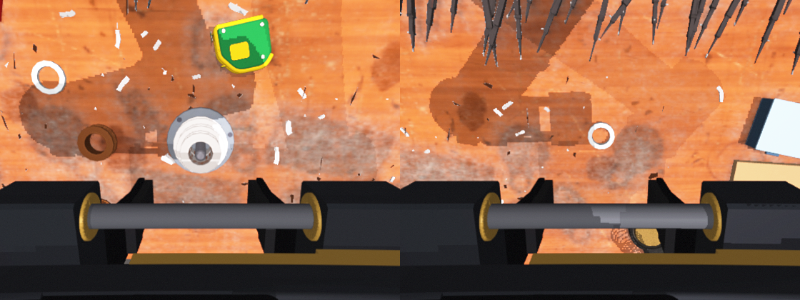

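The left half shows the three bobbins stacked and centred at (200,145). The right half shows the remaining ring at (600,136). Of the three rings, the other two are the thin and the visibly tall one, so this is the 12 mm spacer.

Run:
```python
from h import *
h=pick([.5255,.381],.038,up=.003)
s=env.read_state()
if abs(s['opening']*87-38)<3:
    carry(h,.062,.038)
    if abs(env.read_state()['position'][2]-h-.062)<.003:
        release(.038)
        above(SP[0],SP[1],.27); env.dwell(.2)
        f=env.grab_frame('wrist'); g=env.grab_frame('scene'); st('')
        cv2.imwrite('pics/w5.png',np.hstack([cv2.resize(f['image'],(400,300)),cv2.resize(g['image'][150:270,200:360],(400,300))]))
```

```text
hit False op 0.565 (49.1 mm) ff 0.0 [ 0.6 -0.2  0.4] [ 0.5255  0.3809 -0.018 ] t 48.9
grip op 0.427 (37.2 mm) ff 20.0 [-0.2  0.3  1.3] [ 0.5257  0.3812 -0.0173] t 49.3
lifted op 0.435 (37.9 mm) ff 20.0 [-0.8  0.1 -0.6] [0.525  0.3806 0.0812] t 50.1
placed op 0.430 (37.4 mm) ff 20.0 [-0.4 -0.   4.1] [ 0.5817 -0.0213  0.0446] t 52.8
bottom 0.06231317368650363 want 0.062
open op 0.631 (54.9 mm) ff 0.0 [ 0.6 -0.6  0.1] [ 0.5809 -0.0213  0.0437] t 53.5
 op 0.636 (55.3 mm) ff 0.0 [ 0.1 -0.   0.4] [ 0.5811 -0.0214  0.2685] t 55.2
```

View pics/w5.png

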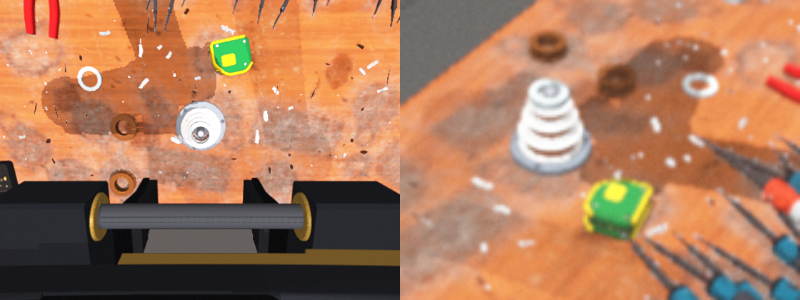

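The picture shows the full stack level and flush with the post top at (548,125), and the tape and cutters have not moved.

```bash
python3 -c "
from h import *
print(env.close_job())"
```

```text
the job is handed in; nothing more can be done
None
```

I stacked the large, medium and small bobbins and the 12 mm spacer on the spindle, flush with the post top. The other two spacers, the tape measure and the side cutters were left alone, and I handed the job in at about 55 s of the 99 s; no verdict was returned.

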